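Sweep used syringes into the sharps tray and shut its lid

TASK

Two used syringes lie on the bench in front of the open sharps tray, and used sharps must not be picked up. Sweep both of them along the bench with the fingertips, over the lip and wholly into the tray, then push the tray's lid over with the fingers and press it fully shut. Never lift a syringe, and do not disturb the tweezers, the specimen pot or the culture dish beside the work.

Things in the scene. Friction and masses are not known exactly. Their poses are not given: they have to be found in the camera images.
- sharps_tray: low stainless steel tray, open at the front, fixed to the bench. Origin on the bench under its middle; +x points from the mouth to the rear wall (the way to sweep), +y across, z up. Inside: 190 mm wide (y -95 to +95 mm), x -65 mm (mouth) to +66 mm (rear wall), floor 2 mm thick. Side and rear walls 40 mm high. Nothing is above it but its own lid, hinged on the rear wall.
- tray_mouth (a point): middle of the tray's mouth on its floor, tray x -65 mm, 2 mm above the bench. In front of it a bevelled lip slopes down to the bench in 23 mm (to x -88 mm), and at both sides 24 mm high cheeks flare outward to x -95 mm, y +-115 mm
- sharps_lid (a joint): lid angle, rad: 0 = shut flat on the walls, 1.57 = upright, 2.0 = leaning back on its stop; found open, leaning back. Stiff hinge: it stays where it is left, 1 to 4 N at the free edge swings it. Steel frame with clear window, 3 mm thick, 197 mm wide, reaching 139 mm from the hinge line, 155 mm at the tab
- lid_hinge (a point): middle of the lid's hinge line, which runs along the tray's y axis at tray x +71.5 mm, 42 mm above the bench
- lid_tab (a point): end of the 60 mm wide finger tab at the middle of the lid's free edge, in the lid's plane, 155 mm from the hinge line
- lid_flange (a point): middle of the lower edge of the lid's 34 mm deep front flange, which stands square to the lid 133 mm from the hinge. With the lid shut it hangs down at tray x -61 mm and closes the mouth (a syringe under it keeps the lid from shutting); with the lid open it points towards the mouth
- syringe_1: thin 1 ml plastic syringe with a long cap, lying flat, 150 mm long (its y axis, cap end at -y); barrel 7 mm thick, axis 5 mm above the surface; finger flange 17 mm wide, 10 mm high at y +42 mm keeps it from rolling; 10 to 17 g. Origin under mid-length; balances 11 mm from there towards the cap end. Both are alike; either may lie nearer to the tray
- syringe_1_cap (a point): cap end of syringe 1, 75 mm from its middle, 5 mm above the surface it lies on
- syringe_1_plunger (a point): plunger end of syringe 1, 75 mm from its middle, 5 mm above the surface it lies on
- syringe_2: thin 1 ml plastic syringe with a long cap, lying flat, 150 mm long (its y axis, cap end at -y); barrel 7 mm thick, axis 5 mm above the surface; finger flange 17 mm wide, 10 mm high at y +42 mm keeps it from rolling; 10 to 17 g. Origin under mid-length; balances 11 mm from there towards the cap end. Both are alike; either may lie nearer to the tray
- syringe_2_cap (a point): cap end of syringe 2, 75 mm from its middle, 5 mm above the surface it lies on
- syringe_2_plunger (a point): plunger end of syringe 2, 75 mm from its middle, 5 mm above the surface it lies on
- pot_4: bystander: screw-top specimen pot, 39 mm across, 49 mm high, standing beside the tray's mouth on the side away from the robot; origin at the centre of its underside
- tweezers_1: bystander: fine steel tweezers, 116 mm long (y axis), 14 mm wide, 9 mm high, lying beside the syringes on the side away from the robot; origin under the middle
- dish_1: bystander: covered culture dish, 56 mm across, 15 mm high, beside the tray on the side away from the robot; origin at the centre of its underside
Things that resemble listed ones, but are neither listed nor needed, are in the scene too. Leave any red look-alike of the syringe_2 alone.

How it is judged (in metres and radians):
On the way, in this order (a step that is already met when the one before it is completed fails the run):
1. both syringes lie wholly inside the tray, behind the mouth, with the lid still open (x of syringe_1_cap in the frame of sharps_tray between -0.058 and 0.068 m and y of syringe_1_cap in the frame of sharps_tray between -0.097 and 0.097 m and z of each of syringe_1_cap, syringe_1_plunger, syringe_2_cap, syringe_2_plunger in the frame of sharps_tray below 0.03 m and x of syringe_1_plunger in the frame of sharps_tray between -0.058 and 0.068 m and y of syringe_1_plunger in the frame of sharps_tray between -0.097 and 0.097 m and x of syringe_2_cap in the frame of sharps_tray between -0.058 and 0.068 m and y of syringe_2_cap in the frame of sharps_tray between -0.097 and 0.097 m and x of syringe_2_plunger in the frame of sharps_tray between -0.058 and 0.068 m and y of syringe_2_plunger in the frame of sharps_tray between -0.097 and 0.097 m and value of joint sharps_lid above 0.5 rad), for 0.2 s.
2. the lid is shut (value of joint sharps_lid below 0.05 rad), for 0.2 s.
At the end, for the whole second after the job is handed in: both ends of both syringes are inside the tray (behind the closed flange, between the walls, within 30 mm of the bench), at rest, and the lid is shut to within 0.05 rad (x of syringe_1_cap in the frame of sharps_tray between -0.058 and 0.068 m and y of syringe_1_cap in the frame of sharps_tray between -0.097 and 0.097 m and z of each of syringe_1_cap, syringe_1_plunger, syringe_2_cap, syringe_2_plunger in the frame of sharps_tray below 0.03 m and x of syringe_1_plunger in the frame of sharps_tray between -0.058 and 0.068 m and y of syringe_1_plunger in the frame of sharps_tray between -0.097 and 0.097 m and x of syringe_2_cap in the frame of sharps_tray between -0.058 and 0.068 m and y of syringe_2_cap in the frame of sharps_tray between -0.097 and 0.097 m and x of syringe_2_plunger in the frame of sharps_tray between -0.058 and 0.068 m and y of syringe_2_plunger in the frame of sharps_tray between -0.097 and 0.097 m and value of joint sharps_lid below 0.05 rad and linear speed of each of syringe_1, syringe_2 below 0.03 m/s); the robot touches nothing.
It fails at once if syringe 1 is lifted (an end more than 35 mm above the bench) (height (world z) of any of syringe_1_cap, syringe_1_plunger above 0.035 m).
It fails at once if syringe 2 is lifted (an end more than 35 mm above the bench) (height (world z) of any of syringe_2_cap, syringe_2_plunger above 0.035 m).
It fails at once if the specimen pot is displaced by more than 15 mm (distance of pot_4 from where it was at the start of the episode above 0.015 m).
It fails at once if the tweezers is displaced by more than 15 mm (distance of tweezers_1 from where it was at the start of the episode above 0.015 m).
It fails at once if the culture dish is displaced by more than 15 mm (distance of dish_1 from where it was at the start of the episode above 0.015 m).
It also fails if it takes over 64 s, if anything falls off the work surface, if the arm or the gripper's body presses on something with over 40 N, if the wrist force passes 120 N, or if a joint passes its speed limit or range.

ROBOT

A 6-joint arm with a two-finger parallel gripper is mounted at the origin on a cart in front of the work surface, level with it; the furniture and walls round the work are solid. World frame = base frame: x ahead of the robot, y to its left, z up, the work surface at z = 0. Lengths are in mm, angles in rad, forces in N, time in s.
With the tool pointing down it reaches from about 300 to 875 mm from the base axis. Payload 6.4 kg.
Tool frame: the origin (TCP) lies at the very end of the fingers, on their centre line; the grasp point (between the pads) lies 19 mm behind it; z points along the fingers, y is the direction in which the jaws open and shut (so a half turn about z gives the same grasp; the last joint's range is limited). The gripper opens to 88 mm and grips with 3 to 60 N. Pads are 18 mm wide; open, the fingers measure 123 mm over their backs; the gripper's body (75 mm by 187 mm) begins 45 mm behind the grasp point.
Start: joints at [-1.331, 0.181, 1.607, -0, 1.354, -0.206], TCP at [247.946, -518.81, 238.714] pointing down, gripper open.
Joint ranges: [-2.99, 2.99], [-0.89, 2.07], [0.3, 2.58], [-1.14, 4.28], [0, 2.63], [-3.12, 3.12]. Speed limits (rad/s): [2.57, 2.57, 3.01, 3.14, 3.14, 3.14].

INTERFACE

Orientations are given as a 3x3 rotation matrix whose columns are the frame's x, y, z axes.
In Python, from station import arm, solver, sense, cams, order gives the robot as it stands. Calls block until the motion is done:
- arm.reach(position, orientation): joint-space move of the TCP to a pose.
- arm.move_linear(position, rot=None, rate=150, threshold=None): straight line of the TCP; rot=None keeps the orientation; rate is the mean speed in mm/s. With threshold (N) it stops when the force on the tool has changed by that much, and returns True; else False.
- arm.goto_joints(angles): joint-space move.
- arm.set_gripper(opening): finger opening in mm; the grip force is fixed at half the most; returns when the fingers have stopped.
- arm.dwell(seconds).
- solver.inverse_kinematics(position, orientation): joint angles nearest the present ones, or None.
- sense(): the state.
- cams.get_image(name): name is "scene" or "top"; returns (picture, depth): 420x560x3 uint8, blue, green, red; 420x560 float32, mm along the optical axis (not along the pixel's ray), 0 where there is no reading.
- cams.get_calibration(name): a dict with "fx", "fy", "cx", "cy" (pixels), "D" ([k1, k2, p1, p2, k3] as OpenCV has them; the pictures are not rectified), "R" (3x3) and "t" (3): a world point X has camera coordinates R X + t. Camera axes: x right, y down, z forward; pixel columns grow to the right and rows downward; lengths in mm; the calibration is good to about 2 mm. A picture is of the moment at which its call begins. get_calibration takes no time and is no camera call.
A pose or a line that the arm cannot do raises arm.IKError and nothing moves.
- order.close_job(): hands the job in, once; it reports no verdict.
The state is a dict: "t": time; "qpos": joint angles; "qd": joint speeds; "joint_efforts": joint torques, N m; "tool_pos": TCP position; "orientation": TCP orientation; "wrist_force": force on the tool from outside, world axes, zero at the start; "wrist_torque": the same for the moment, N m; "finger_gap": finger opening in mm.
Only numpy, scipy, OpenCV 4.12 (cv2) and the standard library are available. Lean on these libraries where they do the work, as an engineer would, in place of code of your own. Each camera call takes 0.05 s, during which the arm holds its last target.

## Working session

There is one attempt and no reset: what is moved stays moved. The work goes in short steps, each a Python script; the robot and the scene stay as the last script left them, time stands still between calls to the robot, and variables do not carry over. Pictures are saved under pics/ and viewed, and the job is handed in when it is done.

```bash
ls; mkdir -p pics; python3 - <<'E'
from station import arm, solver, sense, cams, order
import cv2,numpy as np
for n in("scene","top"):
    im,d=cams.get_image(n); cv2.imwrite(f"pics/{n}0.png",im); np.save(f"pics/{n}0_d.npy",d); cv2.imwrite(f"pics/{n}0_raw.png",im)
    c=cams.get_calibration(n); print(n,{k:np.round(v,4).tolist() for k,v in c.items()})
s=sense();print(s["t"],s["wrist_force"],s["finger_gap"],s["orientation"])
E
```

```text
pics
scene {'fx': 422.1664, 'fy': 422.1664, 'cx': 275.77, 'cy': 213.1192, 'D': [-0.0532, 0.0, 0.0, 0.0, 0.0], 'R': [[-0.715, -0.6991, -0.0056], [-0.3181, 0.3324, -0.8879], [0.6225, -0.6331, -0.46]], 't': [384.9021, 219.2023, 583.6223]}
top {'fx': 380.7184, 'fy': 380.7184, 'cx': 281.8853, 'cy': 202.9247, 'D': [-0.0621, 0.0, 0.0, 0.0, 0.0], 'R': [[-0.0034, -0.9998, -0.0203], [-0.988, 0.0065, -0.1546], [0.1547, 0.0195, -0.9878]], 't': [-8.036, 579.5143, 960.1645]}
0.1 [ 0.37760732 -0.19301277 -1.4006511 ] 88.20784041713698 [[ 9.02280311e-01  4.31149745e-01 -3.70566069e-04]
 [ 4.31149787e-01 -9.02279101e-01  1.51138097e-03]
 [ 3.17277501e-04 -1.52345878e-03 -9.99998789e-01]]
```

View pics/scene0.png

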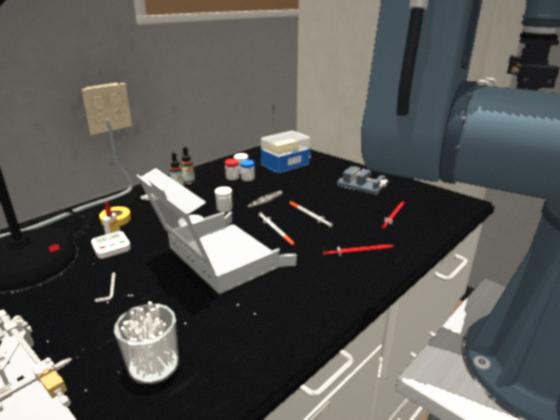

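View pics/top0.png

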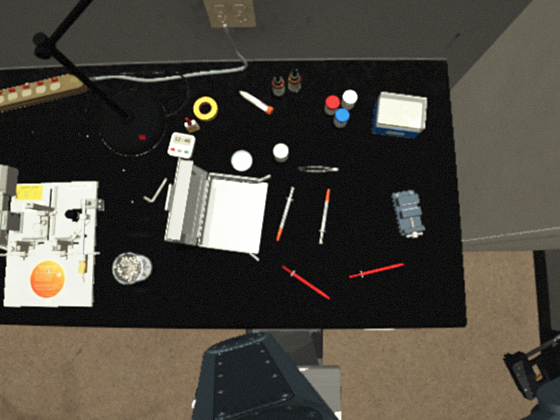

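```bash
cat > h.py <<'E'
import numpy as np, cv2
from station import arm, solver, sense, cams, order
def px2w(name,uv,z):
    c=cams.get_calibration(name); K=np.array([[c["fx"],0,c["cx"]],[0,c["fy"],c["cy"]],[0,0,1]])
    uv=np.atleast_2d(np.array(uv,float))
    n=cv2.undistortPoints(uv[:,None],K,np.array(c["D"]))[:,0]
    R=np.array(c["R"]);t=np.array(c["t"])
    C=-R.T@t; d=np.c_[n,np.ones(len(n))]@R
    return C+d*((z-C[2])/d[:,2])[:,None]
def w2px(name,P):
    c=cams.get_calibration(name); K=np.array([[c["fx"],0,c["cx"]],[0,c["fy"],c["cy"]],[0,0,1]])
    rv=cv2.Rodrigues(np.array(c["R"]))[0]
    return cv2.projectPoints(np.atleast_2d(np.array(P,float)),rv,np.array(c["t"],float),K,np.array(c["D"]))[0][:,0]
def dcloud(name,d):
    c=cams.get_calibration(name); K=np.array([[c["fx"],0,c["cx"]],[0,c["fy"],c["cy"]],[0,0,1]])
    h,w=d.shape; u,v=np.meshgrid(np.arange(w),np.arange(h))
    n=cv2.undistortPoints(np.stack([u,v],-1).reshape(-1,1,2).astype(float),K,np.array(c["D"]))[:,0]
    X=np.c_[n,np.ones(len(n))]*d.reshape(-1,1)
    return ((X-np.array(c["t"]))@np.array(c["R"])).reshape(h,w,3)
def tape(im,x0,y0,x1,y1,s,fn):
    cv2.imwrite(fn,cv2.resize(im[y0:y1,x0:x1],None,fx=s,fy=s,interpolation=cv2.INTER_CUBIC))
E
python3 - <<'E'
from h import *
im=cv2.imread("pics/top0_raw.png"); tape(im,160,135,350,270,4.2,"pics/topc.png")
im=cv2.imread("pics/scene0_raw.png"); tape(im,130,160,350,300,3.6,"pics/scenec.png")
d=np.load("pics/top0_d.npy"); P=dcloud("top",d)
for u,v in [(235,215),(225,230),(300,240),(281,153),(241,160),(195,190),(180,200),(185,230)]: print(u,v,P[v,u].round(1))
E
```

```text
235 215 [553.6 119.2   1. ]
225 230 [511.8 145.2   6.3]
300 240 [ 4.842e+02 -5.890e+01 -3.000e-01]
281 153 [714.3  -9.1  50.1]
241 160 [705.2 102.7  16.8]
195 190 [607.6 210.5  88.4]
180 200 [567.3 222.4 176.6]
185 230 [504.  228.8 102.4]
```

View pics/topc.png

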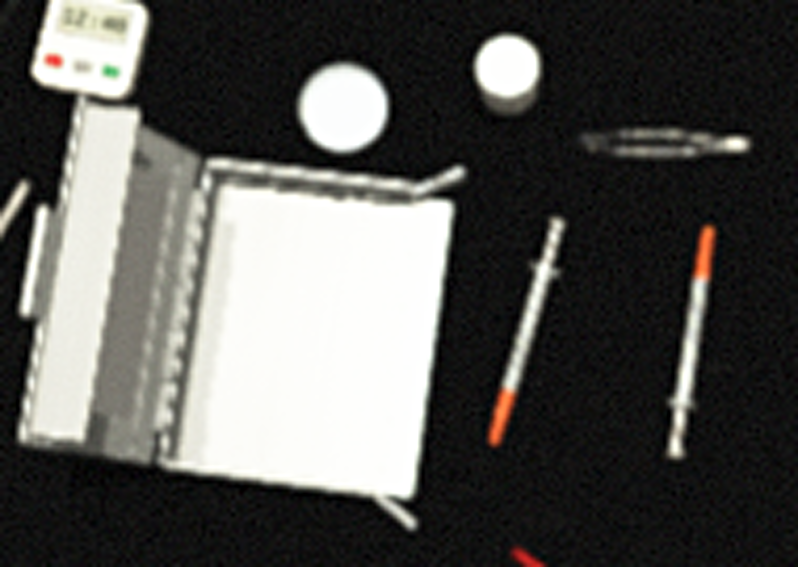

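View pics/scenec.png

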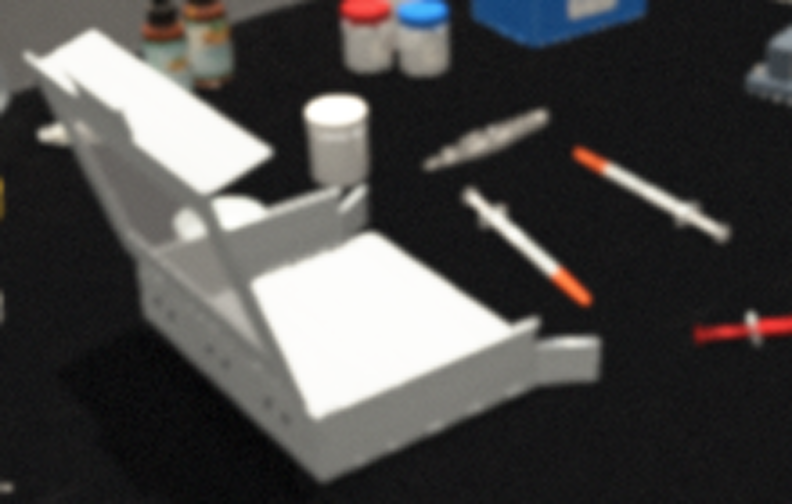

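```bash
python3 - <<'E'
from h import *
f=lambda a:(np.array(a,float)/4.2+[160,135])
def pr(l,a,z): print(l,px2w("top",f(a),z)[:, :2].round(1).tolist())
A=px2w("top",f([(455,202),(413,497)]),0)[:,:2];print("lip",A)
B=px2w("top",f([(463,172),(412,522)]),24)[:,:2];print("cheek",B)
for q,xx in((A,-88),(B,-95)):
    e=q[1]-q[0]; # from far(+x world) side to near
    # tray +y: tray +x ~ world +y => tray +y ~ world -x : e direction
    y=e/np.linalg.norm(e); x=np.array([y[1],-y[0]]); print("len",np.linalg.norm(e),"x axis",x, np.degrees(np.arctan2(x[1],x[0])),"origin",q.mean(0)-xx*x)
pr("s near tray cap/plunger",[(493,443),(558,218)],5)
pr("s far cap/plunger",[(708,228),(675,457)],5)
pr("pot",[(507,63)],49);pr("dish",[(344,105)],15);pr("tweez",[(583,143),(750,145)],5)
pr("red tip",[(515,550)],5)
# depth: lid
d=np.load("pics/top0_d.npy"); P=dcloud("top",d)
m=(P[...,2]>38)&(P[...,1]>90)&(P[...,1]<300)&(P[...,0]>430)&(P[...,0]<720)&(d>0)
Q=P[m]; print(len(Q),Q.min(0),Q.max(0))
for z in range(40,210,10):
    q=Q[(Q[:,2]>=z)&(Q[:,2]<z+10)]
    if len(q): print(z,len(q),q.min(0).round(),q.max(0).round())
E
```

```text
lip [[642.66308227  27.51542229]
 [448.63092371  54.28147042]]
cheek [[657.46542701  21.01530037]
 [432.4296167   52.870108  ]]
len 195.86959918558904 x axis [0.13665239 0.99061906] 82.1458197517799 origin [557.67241298 128.07292378]
len 227.27922186635826 x axis [0.14015715 0.99012927] 81.94306015272399 origin [558.26245095 131.00498495]
s near tray cap/plunger [[482.9, 2.4], [630.3, -40.6]]
s far cap/plunger [[623.0, -139.0], [473.3, -114.6]]
pot [[723.0, -8.4]]
dish [[705.6, 100.4]]
tweez [[680.9, -57.6], [678.7, -168.2]]
red tip [[414.7, -11.5]]
2888 [453.84254075  90.73341047  38.02352535] [668.63007265 255.58057544 193.94286984]
40 242 [456.  91.  40.] [663. 214.  50.]
50 162 [471. 189.  50.] [663. 219.  60.]
60 167 [471. 192.  60.] [664. 222.  70.]
70 166 [473. 195.  70.] [663. 226.  80.]
80 172 [473. 200.  80.] [665. 227.  90.]
90 173 [472. 201.  90.] [664. 231. 100.]
100 198 [474. 204. 100.] [666. 234. 110.]
110 164 [473. 208. 110.] [666. 238. 120.]
120 14 [475. 212. 120.] [660. 238. 128.]
130 9 [475. 239. 131.] [479. 244. 139.]
140 8 [474. 243. 142.] [479. 247. 149.]
150 6 [476. 224. 150.] [668. 250. 159.]
160 55 [475. 223. 160.] [668. 254. 170.]
170 1049 [477. 197. 170.] [669. 256. 180.]
180 184 [477. 198. 180.] [659. 253. 190.]
190 45 [544. 240. 190.] [600. 252. 194.]
```

The candidates are as follows:
- **White syringes with orange caps:** top-view pixels (286,213) and (324,216). These fit the description, and the crop shows the white barrels, flanges and orange caps lying in front of the mouth.
- **Red look-alikes:** (305,282) and (377,270). I'm leaving these alone.
- **Marker-like item:** (257,102), behind the tray. It is not needed.

The crops show the tray mouth facing right (world -y) and the lid leaning back. Both syringes sit about 20–25 mm off the tray's midline towards the tweezers. I'll slide each one along its axis first, then sweep.

View pics/top1c.png

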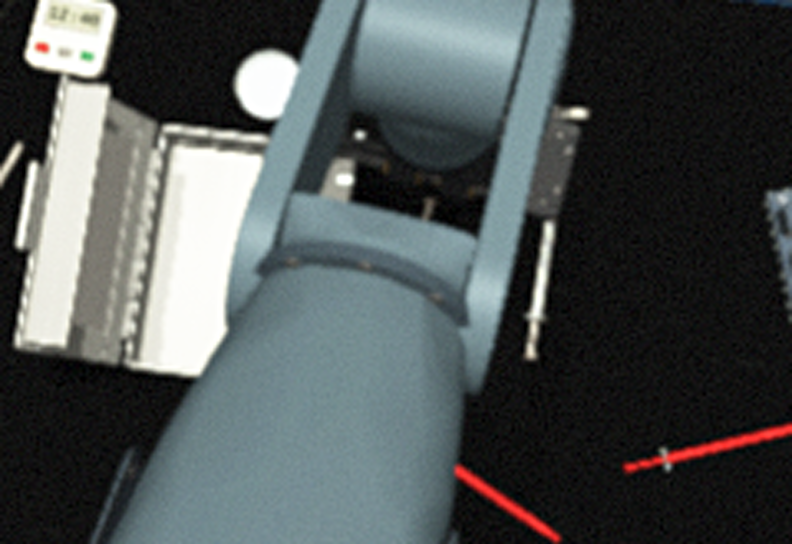

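The arm hides the near syringe here. I'll do the second axial slide and then look with the arm to one side.

```bash
python3 - <<'E'
from h import *
def axial(end,other,d):
    end=np.array(end);other=np.array(other); a=(other-end)/np.linalg.norm(other-end); j=[-a[1],a[0]]
    s=end-a*16; R=best(np.r_[s,80],j)
    arm.reach(np.r_[s,80],R); arm.move_linear(np.r_[s,3],rate=150)
    e=end+a*(d-9); arm.move_linear(np.r_[e,3],rate=60)
    arm.move_linear(np.r_[e-a*3,3],rate=60); arm.move_linear(np.r_[e-a*3,80],rate=200); print(sense()["t"])
axial([623,-139],[473.3,-114.6],26)
p=np.array([430,-270,150.]); arm.reach(p,best(p,v)); arm.set_gripper(44); print(sense()["t"],sense()["qpos"],sense()["finger_gap"])
for n in("top","scene"):
    im,_=cams.get_image(n); cv2.imwrite(f"pics/{n}2.png",im)
    tape(im,*((160,135,400,300,3.3) if n=="top" else (130,160,350,300,3.6)),f"pics/{n}2c.png")
E
```

```text
8.6
10.45 [-7.94880732e-01  1.32472575e-01  1.85456858e+00  6.52306433e-06
  1.15442329e+00 -6.55984096e-01] 44.04321398447343
```

View pics/top2c.png

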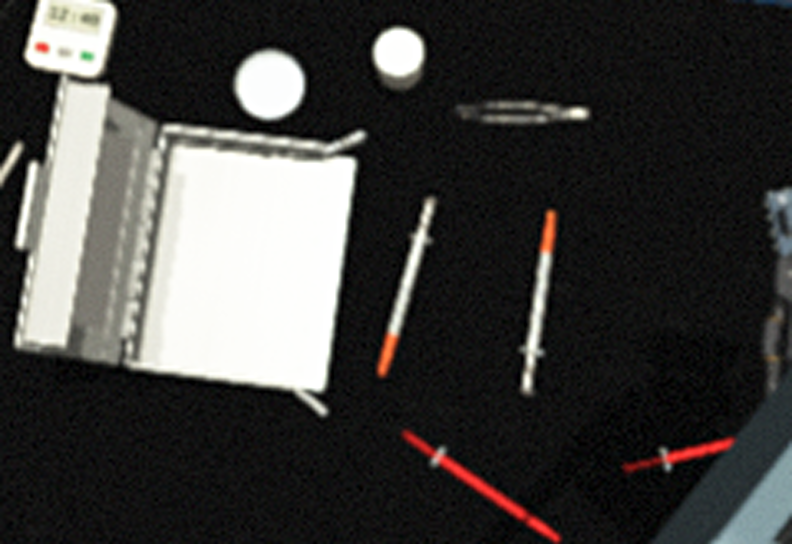

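View pics/scene2c.png

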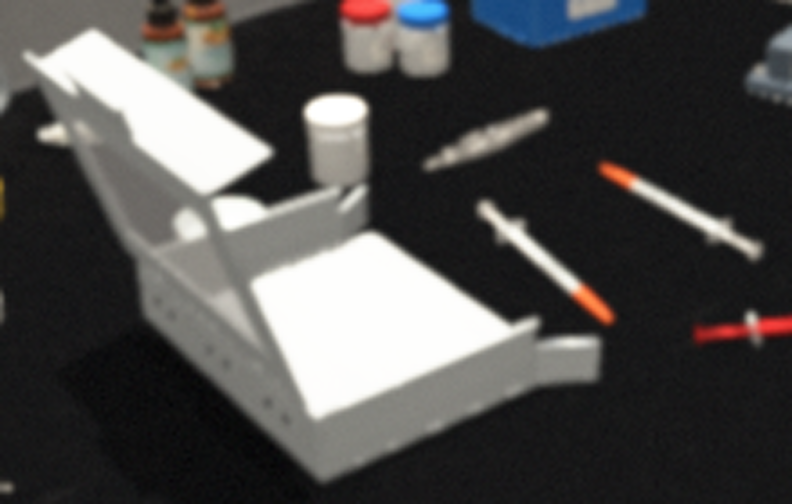

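```bash
python3 - <<'E'
from h import *
f=lambda a:(np.array(a,float)/3.3+[160,135])
W=px2w("top",f([(382,376),(431,200),(551,211),(528,393)]),5)
for n,p in zip(["nc","np","fc","fp"],W): print(n,p.round(1),np.round(toT(p),1))
cap=np.array(toT(W[0])); pl=np.array(toT(W[1])); mid=(cap+pl)/2
y=mid[1]+8*np.sign(cap[1]-pl[1]); print("y",y)
s=T(-195,y,80); R=best(s,v); arm.reach(s,R)
arm.move_linear(T(-195,y,3),rate=150)
arm.move_linear(T(-100,y,3),rate=60)
arm.move_linear(T(-76,y,5.3),rate=50)
print(sense()["wrist_force"])
arm.move_linear(T(14,y,5.3),rate=60)
print(sense()["wrist_force"],sense()["t"],sense()["tool_pos"])
arm.move_linear(T(8,y,5.3),rate=60)
arm.move_linear(T(8,y,80),rate=150)
p=T(-340,-0,80); arm.move_linear(T(-200,y,90),rate=250); arm.reach(p,R); print(sense()["t"])
for n in("top","scene"):
    im,_=cams.get_image(n); cv2.imwrite(f"pics/{n}3.png",im)
    tape(im,*((160,135,400,300,3.3) if n=="top" else (130,160,350,300,3.6)),f"pics/{n}3c.png")
E
```

```text
nc [460.1   6.8   5. ] [-135.    79.9]
np [606.  -34.2   5. ] [-155.5  -70.2]
fc [ 596. -134.    5.] [-255.7  -74.1]
fp [ 445.8 -112.2    5. ] [-254.9   77.7]
y 12.885522370441905
[-0.01866773 -0.08383101 -0.30268301]
[ 0.217967   -0.33718557 -0.19817826] 16.175 [547.16553504 144.86080537   5.28839986]
18.675
```

View pics/top3c.png

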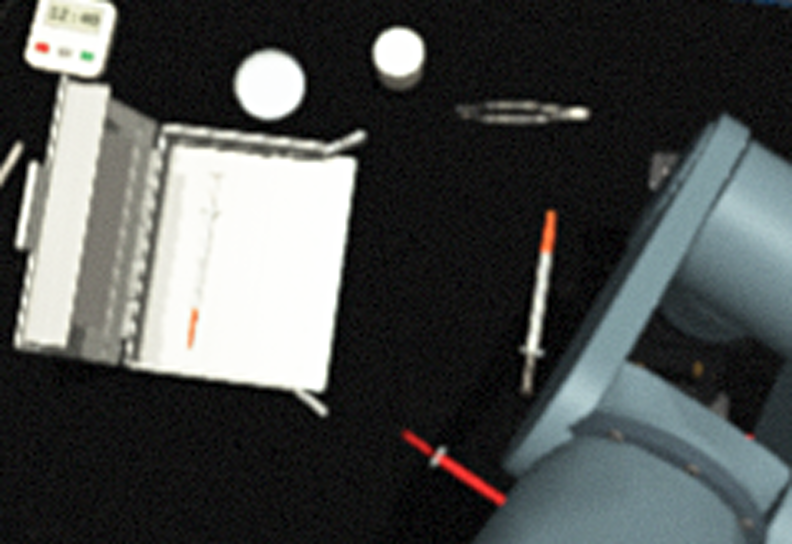

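View pics/scene3c.png

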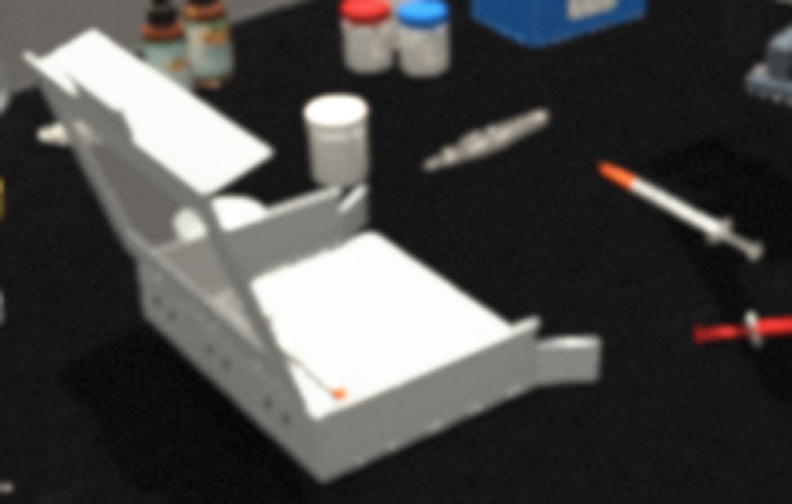

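The first syringe is inside, with its cap at (190,348) and its plunger at about (217,175) in the crop. Nothing else has moved. Next is the second syringe.

```bash
python3 - <<'E'
from h import *
f=lambda a:(np.array(a,float)/3.3+[160,135])
for p in px2w("top",f([(190,348),(217,175)]),7): print("s1",np.round(toT(p),1))
y=-6
s=T(-300,y,80); R=best(s,v); arm.reach(s,R)
arm.move_linear(T(-300,y,3),rate=150)
arm.move_linear(T(-100,y,3),rate=65)
arm.move_linear(T(-76,y,5.3),rate=50)
arm.move_linear(T(-30,y,5.3),rate=60)
print(sense()["wrist_force"],sense()["t"])
arm.move_linear(T(-36,y,5.3),rate=60)
arm.move_linear(T(-36,y,80),rate=150)
arm.move_linear(T(-200,y,200),rate=300); arm.set_gripper(0); print(sense()["t"])
for n in("top","scene"):
    im,_=cams.get_image(n); cv2.imwrite(f"pics/{n}4.png",im)
    tape(im,*((160,135,400,300,3.3) if n=="top" else (130,160,350,300,3.6)),f"pics/{n}4c.png")
E
```

```text
s1 [24.7 78.7]
s1 [ 25.3 -67.4]
[-0.92565531 -0.19037406  0.38423591] 24.5
26.975
```

View pics/top4c.png

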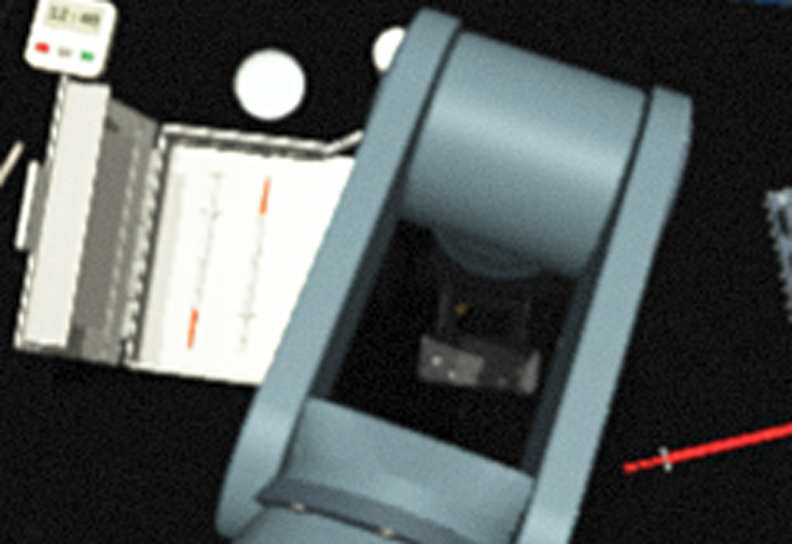

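View pics/scene4c.png

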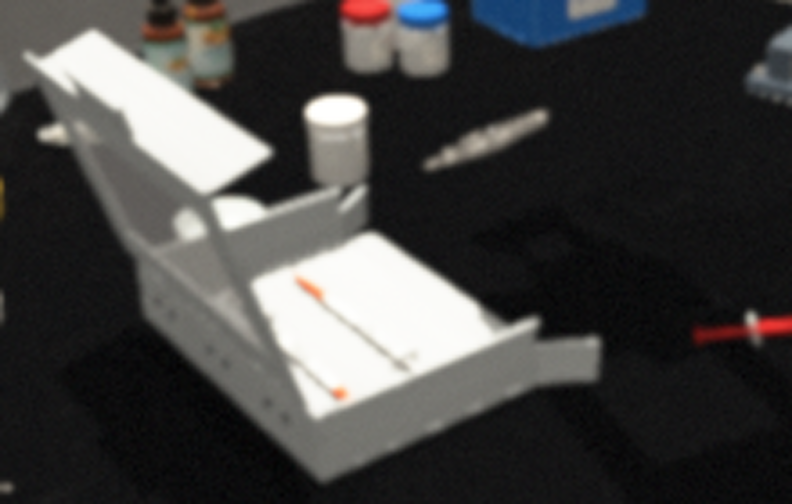

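Both syringes lie well inside. The second syringe's cap is at (266,180) and its plunger at about (243,350) in the top crop. The lid is still open. Now I'll push the lid over from behind its tab.

```bash
python3 - <<'E'
from h import *
f=lambda a:(np.array(a,float)/3.3+[160,135])
for p in px2w("top",f([(266,180),(243,350)]),7): print("s2",np.round(toT(p),1))
R=best(T(-200,0,250),v)
def P(th,r=132,off=1.5): return T(71.5-r*np.cos(th)+off*np.sin(th)+9, 0, 42+r*np.sin(th)+off*np.cos(th))
pts=[T(-120,0,290),T(170,0,290),T(170,0,150),T(30,0,150),P(.9),P(0)]
print([None if solver.inverse_kinematics(p,R) is None else np.round(solver.inverse_kinematics(p,R),2).tolist() for p in pts])
arm.move_linear(T(-120,0,290),rot=R,rate=250)
arm.move_linear(T(170,0,290),rate=250)
print(arm.move_linear(T(170,0,150),rate=200,threshold=25), sense()["t"])
im,_=cams.get_image("scene"); cv2.imwrite("pics/scene5.png",im); tape(im,50,60,350,300,2.6,"pics/scene5c.png")
E
```

```text
s2 [-16.3 -68.5]
s2 [-19.   74.4]
[[-0.2, 0.07, 1.63, -0.0, 1.45, -0.06], [0.29, 0.32, 1.34, -0.0, 1.49, 0.43], [0.29, 0.43, 1.47, -0.0, 1.24, 0.43], [0.07, 0.29, 1.66, -0.0, 1.19, 0.21], [0.02, 0.27, 1.69, -0.0, 1.17, 0.16], [-0.07, 0.4, 1.78, -0.0, 0.97, 0.07]]
False 29.8667
```

View pics/scene5c.png

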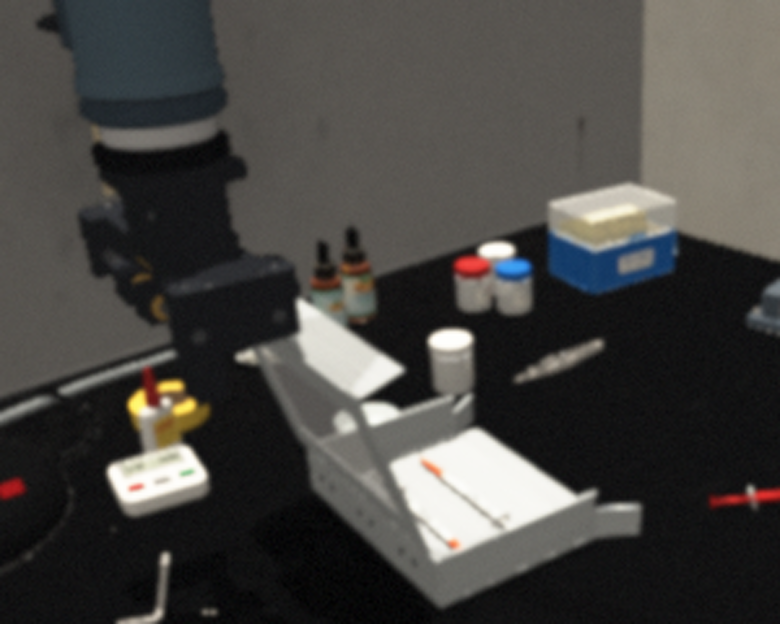

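The picture shows the gripper behind the upright lid, clear of everything, and the syringes still in place. I'll push the lid over along its arc.

```bash
python3 - <<'E'
from h import *
def P(th,r=132,off=1.5): return T(71.5-r*np.cos(th)+off*np.sin(th)+9, 0, 42+r*np.sin(th)+off*np.cos(th))
print(arm.move_linear(T(71.5-55+10,0,150),rate=90,threshold=25),sense()["t"],sense()["wrist_force"].round(1))
for th,r in[(.95,124),(.8,127),(.65,130),(.5,131),(.36,132),(.22,132),(.12,132)]:
    k=arm.move_linear(P(th,r),rate=80,threshold=25); print(th,k,sense()["wrist_force"].round(1))
    if k: break
else:
    print(arm.move_linear(P(0)-[0,0,6],rate=30,threshold=18),sense()["t"],sense()["wrist_force"].round(1),sense()["tool_pos"].round(1))
im,_=cams.get_image("scene"); cv2.imwrite("pics/scene6.png",im); tape(im,50,60,350,300,2.6,"pics/scene6c.png")
E
```

```text
False 31.6583 [-0.1  0.7  0.2]
0.95 False [-0.   0.3 -0.4]
0.8 False [-0.6 -0.6 -0.2]
0.65 False [-0.5  0.2  0.7]
0.5 False [ 0.4 -0.  -0.7]
0.36 False [0.1 0.9 0.1]
0.22 False [0.2 0.8 0.9]
0.12 False [0.6 1.2 0.1]
True 34.85 [-3.6 -0.2 10. ] [551.2  78.8  43.8]
```

View pics/scene6c.png

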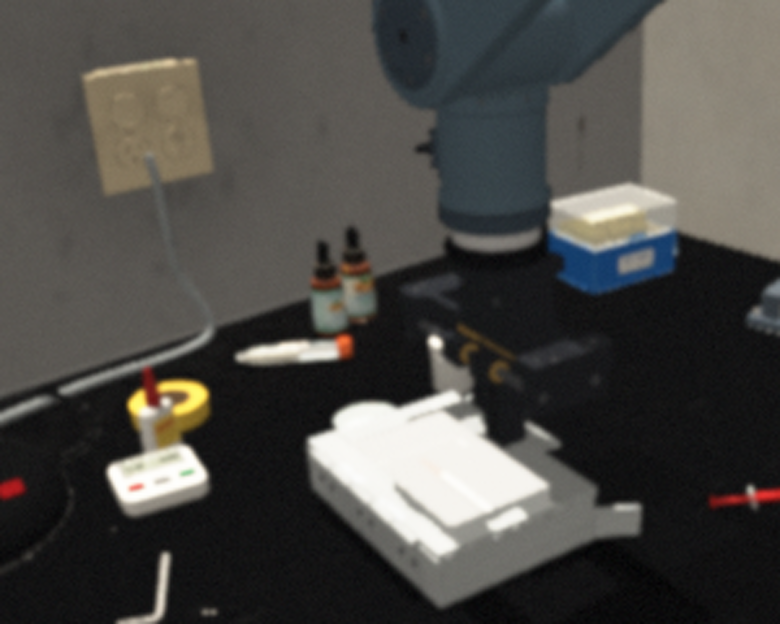

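The lid looks shut under the fingers, with firm contact at z = 43.8 mm. I'll press once more, hold, withdraw and check.

```bash
python3 - <<'E'
from h import *
p=sense()["tool_pos"]
print(arm.move_linear(p-[0,0,3],rate=20,threshold=25)); arm.dwell(.3)
s=sense();print(s["tool_pos"].round(1),s["wrist_force"].round(1))
arm.move_linear(p+[0,0,80],rate=150)
q=T(-300,0,250); arm.reach(q,best(q,v)); print(sense()["t"])
for n in("top","scene"):
    im,d=cams.get_image(n); cv2.imwrite(f"pics/{n}7.png",im)
    tape(im,*((160,135,400,300,3.3) if n=="top" else (130,160,350,300,3.6)),f"pics/{n}7c.png")
    if n=="top":
        X=dcloud(n,d); Q=X.reshape(-1,3)[d.ravel()>0]; Q=Q[(Q[:,2]>25)&(Q[:,2]<80)]
        t=np.c_[(Q[:,:2]-O)@u,(Q[:,:2]-O)@v,Q[:,2]]
        for a in range(-85,80,15):
            m=(t[:,0]>a)&(t[:,0]<a+15)&(abs(t[:,1])<95)
            if m.any(): print(a,m.sum(),np.median(t[m,2]).round(1))
E
```

```text
True
[551.2  78.9  43.8] [-3.7  0.4  9.3]
37.175
-85 98 44.2
-70 294 44.2
-55 402 44.1
-40 404 43.6
-25 397 43.5
-10 405 43.7
5 398 43.6
20 395 43.6
35 410 43.8
50 382 44.3
65 256 44.8
```

View pics/top7c.png

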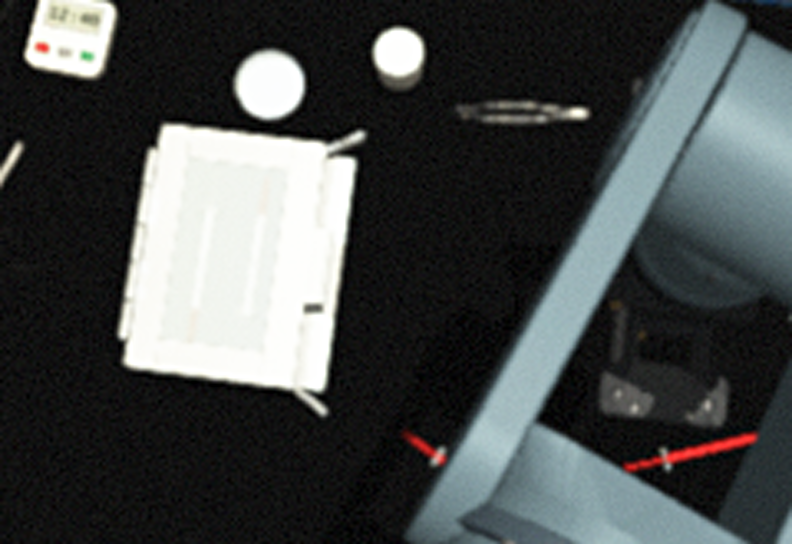

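View pics/scene7c.png

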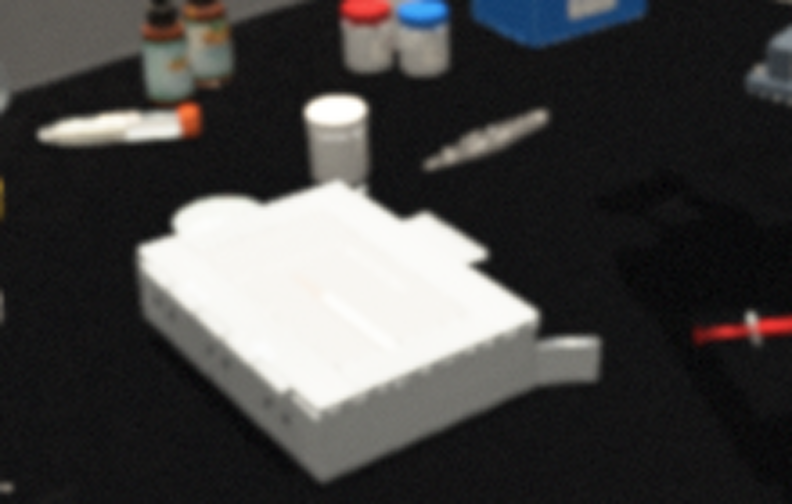

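The lid height reads 44 mm from hinge to tab, so it is flat and shut. Both syringes show through the window, at about (205,260) and (255,250) in the top crop. The pot, dish and tweezers are at their original pixels, and the arm is clear.

```bash
python3 - <<'E'
from h import *
order.close_job(); print(sense()["t"])
E
```

```text
the job is handed in; nothing more can be done
the job is handed in; nothing more can be done
```

Both syringes are in the tray and the lid is shut. I handed the job in at about 37 s of the 64 s allowed, and no verdict was reported.

- **What I did:** I slid each white, orange-capped syringe about 25 mm along its axis to centre it on the mouth. I then swept each one over the lip with two fingertips and pushed the lid over from behind its tab. A final press met about 10 N at z = 43.8 mm.
- **Syringes:** Before the lid closed they lay at about tray x +25 mm and -18 mm, with all ends within ±79 mm in y. After closing, both were still visible through the window.
- **Lid:** Its height read 43.5–44.8 mm from hinge to tab, which means it is flat to within the sensor noise.
- **Bystanders:** The pot, dish and tweezers showed no movement in the top view. The red look-alikes were left alone.

No check failed or disagreed.

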